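Drive a wheel-bearing cup home into a hub, tapping round its rim

TASK

The steel bearing cup has been started by hand in the wheel hub's bore and stands proud and a little crooked. Take the brass drift with the green handle out of the tool block, and with its tip alone push the cup down in short, gentle nudges on its rim, going from side to side all the way round so that it never goes in cocked, until it is fully home and square on the shoulder of the bore; bed it there with a last firm push of about 25 N on the rim. Then hang the drift upright in its empty hole in the tool block again, and leave everything else where it is.

Things in the scene. Friction and masses are not known exactly. Their poses are not given: they have to be found in the camera images.
- hub: Dark grey painted wheel hub, fixed: barrel 100 mm across, 60 mm high, on a dark octagonal clamp plate (148 mm across, 20 mm thick) with red jaws. Origin: centre of the plate's underside, z up, on the table.
- hub_mouth (a point): Centre of the hub's upright bore, level with the hub's top face, 80 mm above the hub's origin. The bore is 66 mm across and 16 mm deep; its flat floor is the shoulder that carries the cup when it is home.
- cup: Steel bearing cup, a plain ring: outer diameter 64 mm, hole 40 mm, height 14 mm, held by a tight fit in the bore. Origin: centre of its upper rim face, z is the ring's axis. At the start the rim stands about 2 to 4 mm above the hub's face, crooked by up to 3 degrees in any direction. Home: rim 2 mm below the hub's face, level. It stays where it is left. Spoiled if cocked by more than 5 degrees.
- cup_rim (a point): Same point, centre of upper rim (flat, 12 mm wide, mean radius 26 mm). Pushed at one side, that side sinks and the cup turns roughly about the opposite side. Below 12 N nothing moves, at 14 to 16 N it only rocks, above 16 N it sinks; faster needs more force: 19 N with the pushed side sinking at 8 mm/s, 25 N at 20 mm/s. A side on the shoulder yields no more. Over 35 N from the drift spoils it.
- drift: Brass drift with square green handle, loose, 126 mm long, 0.16 kg, hanging upright in the tool block by its collar. Origin: centre of its flat tip (8 mm across); z up the tool: brass shaft 12 mm thick (tapering to the tip) to z = 60 mm, collar 28 mm across from 60 to 66, handle 20 x 20 mm (sides along the drift's x and y) from 66 to 126 mm, brass dot on top.
- holder: Blue tool block, fixed, 60 x 210 x 68 mm (x, y, z of its own frame), origin at the centre of its underside. Three upright 15 mm through holes on its centre line at y = -70, 0 and +70 mm, a tool hanging in each by its collar on the block's top, the tip then 8 mm above the table. Which tool hangs in which hole varies.
- punch: Bystander: steel pin punch with a square red handle, hanging in the tool block; same outline as the drift but thin pointed steel shaft. Origin at its tip.
- driver: Bystander: small screwdriver with a round yellow handle, hanging in the tool block. Origin at its tip.
- old_bearing: Bystander: old dark bearing ring, 64 mm across, 14 mm high, lying on the table. Origin at the centre of its underside.
- oil_can: Bystander: grey round oil bottle, 80 mm across, 160 mm high. Origin at the centre of its underside.
- grease_jar: Bystander: white jar with red lid, 70 mm across, 70 mm high. Origin at the centre of its underside.
- hammer: Bystander: hammer with wooden handle lying on the table.
- wrench: Bystander: steel wrench lying on the table.
- valve_cup: Bystander: white open cup, 80 mm across, 80 mm high. Origin at the centre of its underside.

How it is judged (in metres and radians):
On the way, in this order (a step that is already met when the one before it is completed fails the run):
1. the drift is lifted clear of the tool block (z of drift in the frame of holder above 0.08 m), for 0.1 s.
2. with the cup home on the shoulder (within 1.5 mm) and square (within 1.4 degrees), the drift pushes on it with more than 20 N (z of cup in the frame of hub below 0.0795 m and angle between the z axis of cup and the z axis of hub, either way round below 0.025 rad and contact force between drift and cup above 20 N), for 0.05 s.
At the end, for the whole second after the job is handed in: The cup's rim is within 1.5 mm of its home height and within 1.4 degrees of square to the hub; the drift hangs upright (within 7 degrees) in the tool block, its collar on the block (within 4 mm), at rest (z of cup in the frame of hub below 0.0795 m and angle between the z axis of cup and the z axis of hub, either way round below 0.025 rad and z of drift in the frame of holder between 0.004 and 0.012 m and x of drift in the frame of holder between -0.012 and 0.012 m and angle between drift's own z axis and vertical below 0.12 rad and linear speed of drift below 0.02 m/s); the robot touches nothing.
It fails at once if the cup is cocked by more than 5 degrees (angle between the z axis of cup and the z axis of hub, either way round above 0.0873 rad).
It fails at once if the drift bears on the cup with more than 35 N (contact force between drift and cup above 35 N).
It fails at once if the robot itself pushes the cup (contact force between any of the fingers, the arm and cup above 1 N).
It fails at once if another tool pushes the cup (contact force between any of punch, driver, hammer, wrench and cup above 1 N).
It fails at once if a bystander is moved by more than 30 mm (distance of any of punch, driver, old_bearing, oil_can, grease_jar, hammer, wrench, valve_cup from where it was at the start of the episode above 0.03 m).
It also fails if it takes over 72 s, if anything falls off the work surface, if the arm or the gripper's body presses on something with over 40 N, if the wrist force passes 120 N, or if a joint passes its speed limit or range.

ROBOT

A 6-joint arm with a two-finger parallel gripper is mounted at the origin on the work surface. World frame = base frame: x ahead of the robot, y to its left, z up, the work surface at z = 0. Lengths are in m, angles in degrees, forces in N, time in s.
With the tool pointing down it reaches from about 0.25 to 0.725 m from the base axis. Payload 9.7 kg.
Tool frame: the origin (TCP) lies midway between the tips of the shut fingers; the grasp point (between the pads) lies bot.grasp_offset behind it (bot.grasp_offset is the distance from the TCP to the grasp point, in m); x points along the fingers, y is the direction in which the jaws open and shut, and the axes are right-handed (so a half turn about x gives the same grasp; the last joint's range is limited). The gripper opens to 85 mm and grips with 20 to 120 N. Pads are 22 mm wide; open, the fingers measure 114 mm over their backs; the gripper's body (76 mm by 85 mm) begins 54 mm behind the grasp point. The pads swing forward as they close: fully open they stand 13 mm farther back than shut.
Start: joints at [72.021, 4.979, 10.078, 95.1, 0, 90], TCP at [0.17, 0.523, 0.196] pointing down, gripper open.
Joint ranges: [-179.16, 179.16], [-48.56, 103.87], [-65.8, 70.77], [-126.05, 130.52], [-82.76, 87.17], [-180, 180]. Speed limits (degrees/s): [127.2, 127.2, 147.25, 180, 180, 180].

INTERFACE

Orientations are given as [roll, pitch, yaw] about the fixed x, y, z axes, in that order (R = Rz(yaw) Ry(pitch) Rx(roll)).
In Python, from workcell import status, camera, bot gives the robot as it stands.
- The arm moves only by the shell command python3 -m jog 'ROWS' [OPENING] [FORCE]. ROWS is text: rows parted by semicolons, each of 4 numbers parted by spaces: the shift along the tool's x, y, z in mm, then the turn about the tool's x in degrees. A call has exactly 8 rows; each row is the pose to reach, as a shift and turn from the pose commanded when the call began, along the tool's axes at that moment; what a row does not reach only later rows make up. A row lasts 1/8 s, in which the tool goes at most 62.5 mm and 10.7 degrees, less where a joint would pass 70% of its speed; a pose out of reach is approached as far as the arm can. A call with a gripper value outside its range is refused whole. OPENING is the opening, from 0 (shut) to 1 (fully open), set as the call begins (- or left out, the last holds). The fingers move at their own pace and stop on an object; FORCE is the grip in N (left out, the last holds). Time passes only in rows, so rows that repeat a pose let the fingers close, or fill a call up. It gives the time, the measured TCP pose, the force and the opening at its end, in the units of the state.
- status.get_obs(): the state, without advancing time (a new reading comes with each control period).
- camera(name): name is "side" or "top"; returns a dict with "color" (480x640x3 uint8, red, green, blue), "vfov" (degrees; the focal length in pixels is half the picture's height over the tangent of half this angle, whatever the lens; pixels are square), "cx", "cy" (the principal point, pixels), "D" ([k1, k2, p1, p2, k3] as OpenCV has them; the pictures are not rectified), "rvec" (rotation vector, rad) and "tvec" (3), from world to camera coordinates, as OpenCV has them. Camera axes: x right, y down, z forward; pixel columns grow to the right and rows downward; lengths in m; the calibration is good to about 2 mm. A picture is of the moment at which its call begins. There is no depth.
- bot.job_done(): hands the job in, once; it reports no verdict.
The state is a dict: "time": time; "q": joint angles; "qd": joint speeds; "joint_efforts": joint torques, N m; "ee_pos": TCP position; "tcp_rot": TCP orientation; "wrist_force": force on the tool from outside, world axes, zero at the start; "torque": the same for the moment, N m; "opening": finger opening in m.
Only numpy, scipy, OpenCV 4.12 (cv2) and the standard library are available. Lean on these libraries where they do the work, as an engineer would, in place of code of your own. Each camera call takes 0.05 s, during which the arm holds its last target. There are 200 camera calls.

## Working session

There is one attempt and no reset: what is moved stays moved. The work goes in short steps, Python scripts to look and compute and a shell command to move; the robot and the scene stay as the last step left them, time stands still between calls to the robot, and variables do not carry over. Pictures are saved under pics/ and viewed, about 8 in all and at most 12, crops included, and the job is handed in when it is done.

```bash
mkdir -p pics; ls; python3 - <<'E'
from workcell import status, camera, bot
import cv2
print(status.get_obs(), bot.grasp_offset)
for n in("side","top"):
    c=camera(n); cv2.imwrite(f"pics/{n}0.png",c["color"][:,:,::-1]); print({k:v for k,v in c.items() if k!="color"})
E
```

```text
pics
{'time': 0.0, 'q': array([ 7.20201581e+01,  5.01325785e+00,  1.00329422e+01,  9.51003056e+01,
       -1.35478179e-03,  8.99987447e+01]), 'qd': array([-0.04061867,  0.03485702,  0.02381984, -0.05110342,  0.01194378,
       -0.12702436]), 'joint_efforts': array([ 2.28098128e-03, -5.20383632e+01,  4.64805794e+01,  1.61315646e-02,
        1.27557751e-04,  1.67507693e-05]), 'ee_pos': array([0.16969266, 0.52286166, 0.19534887]), 'tcp_rot': array([ -89.0385316 ,   89.91936744, -107.01711729]), 'wrist_force': array([ 0.27787443,  0.04520932, -0.43270521]), 'torque': array([ 0.01475976,  0.01886296, -0.00672343]), 'opening': 0.08536395677817377} 0.0187
{'vfov': 51.47897179165169, 'cx': 311.559200684451, 'cy': 245.46631453890643, 'D': array([-0.09469822,  0.        ,  0.        ,  0.        ,  0.        ]), 'rvec': array([ 0.72257611, -2.58336815,  1.14960492]), 'tvec': array([0.5236155 , 0.22599534, 0.78239591])}
{'vfov': 49.13985598373208, 'cx': 307.76137115075915, 'cy': 233.69239564556776, 'D': array([-0.09951991,  0.        ,  0.        ,  0.        ,  0.        ]), 'rvec': array([ 2.15911219, -2.1926571 ,  0.14104551]), 'tvec': array([0.03179744, 0.60571198, 1.21985952])}
```

View pics/top0.png

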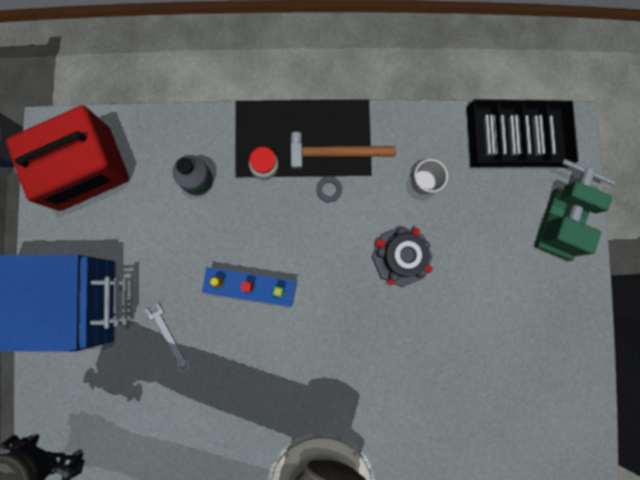

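View pics/side0.png

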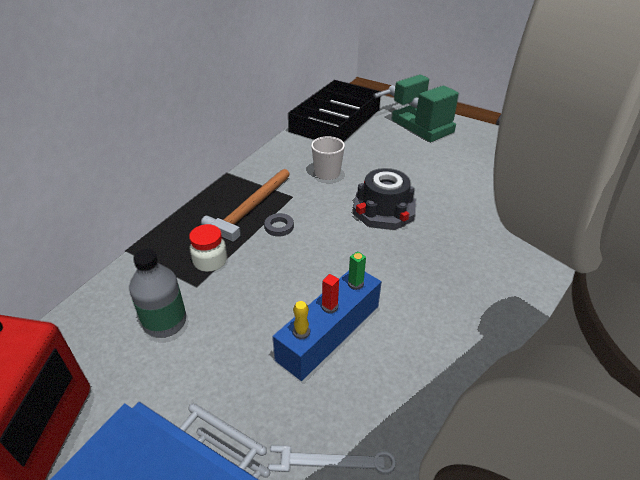

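The top view shows the tool block with yellow (216,281), red (247,286) and green (279,291) handles, and the hub with its cup near (407,255). The side view shows green at (357,268) and the cup at (388,180). Next I'll enlarge these areas to measure them.

```bash
cat > h.py <<'E'
import numpy as np, cv2
from workcell import status, camera, bot
def K(c):
    f=240/np.tan(np.radians(c["vfov"]/2)); return np.array([[f,0,c["cx"]],[0,f,c["cy"]],[0,0,1.]])
def ray(c,uv):
    n=cv2.undistortPoints(np.array([[uv]],float),K(c),c["D"])[0,0]
    R=cv2.Rodrigues(c["rvec"])[0]; o=-R.T@c["tvec"]; return o,R.T@np.r_[n,1]
def atz(c,uv,z):
    o,d=ray(c,uv); return o+d*(z-o[2])/d[2]
def tri(c1,u1,c2,u2):
    o,d=ray(c1,u1);p,e=ray(c2,u2)
    s=np.linalg.lstsq(np.c_[d,-e],p-o,rcond=None)[0]; a=o+d*s[0];b=p+e*s[1]; return (a+b)/2,np.linalg.norm(a-b)
def proj(c,P): return cv2.projectPoints(np.array(P,float).reshape(-1,1,3),c["rvec"],c["tvec"],K(c),c["D"])[0][:,0]
def crop(im,x0,y0,w,h,s):
    o=cv2.resize(im[y0:y0+h,x0:x0+w],None,fx=s,fy=s,interpolation=cv2.INTER_CUBIC)
    for x in range(-(-x0//10)*10,x0+w,10): cv2.putText(o,str(x),(int((x-x0)*s),8),0,.3,(0,255,255));cv2.line(o,(int((x-x0+.5)*s),8),(int((x-x0+.5)*s),13),(0,255,255))
    for y in range(-(-y0//10)*10,y0+h,10): cv2.putText(o,str(y),(0,int((y-y0)*s)+4),0,.3,(0,255,255));cv2.line(o,(20,int((y-y0+.5)*s)),(26,int((y-y0+.5)*s)),(0,255,255))
    return o
E
python3 - <<'E'
from h import *
t=cv2.imread("pics/top0.png");s=cv2.imread("pics/side0.png")
a=np.hstack([crop(t,200,260,100,50,4),crop(t,367,215,80,75,4)[:200]]) if 0 else None
m=np.zeros((600,800,3),np.uint8)
def put(o,x,y): 
    o=o[:600-y,:800-x]; m[y:y+o.shape[0],x:x+o.shape[1]]=o
put(crop(t,200,262,100,48,4),0,0); put(crop(t,367,220,75,75,5),410,0)
put(crop(s,265,245,120,135,3),0,195+0); put(crop(s,345,160,80,70,4.8),410,380)
cv2.imwrite("pics/m1.png",m)
E
```

```text
(no output)
```

View pics/m1.png

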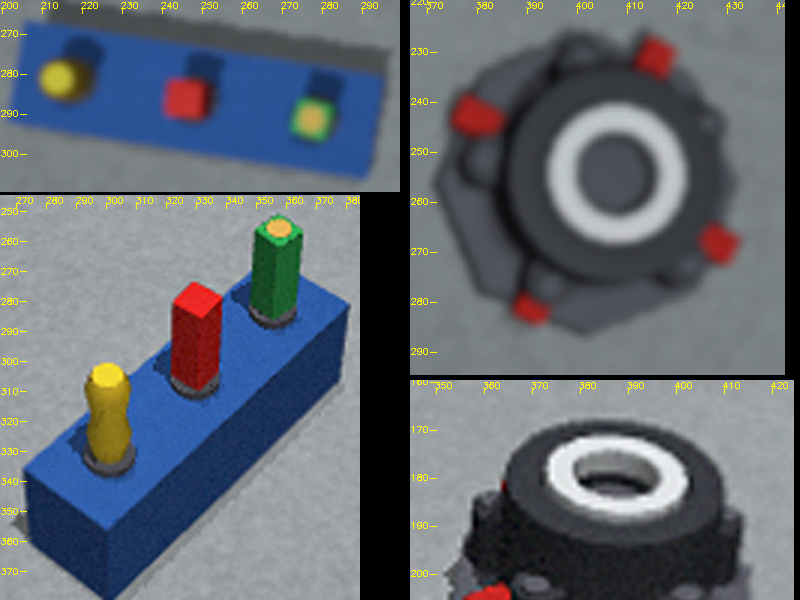

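```bash
python3 - <<'E'
from h import *
t,s=camera("top"),camera("side")
print("dot",tri(t,(277.5,291),s,(357.5,255.8)), atz(t,(277.5,291),.134))
P=[atz(t,(a-.5,b-.5),.068) for a,b in[(291.5,306.5),(296.5,281),(207,267.5),(202.5,292.5)]]
print(np.round(P,4),np.mean(P,0)); 
for i in range(4): d=P[(i+1)%4]-P[i]; print(np.linalg.norm(d),np.degrees(np.arctan2(d[1],d[0])))
print("cup",tri(t,(407.9,254.1),s,(387.7,179.5)), atz(t,(407.9,254.1),.083))
# ellipses
for n,c,(x0,y0,w,h) in(("t",t,(385,232,45,45)),("s",s,(365,164,45,32))):
    g=cv2.cvtColor(c["color"],cv2.COLOR_RGB2GRAY)[y0:y0+h,x0:x0+w]; g=cv2.resize(g,None,fx=4,fy=4,interpolation=cv2.INTER_CUBIC)
    m=(g>130).astype(np.uint8); cs,_=cv2.findContours(m,cv2.RETR_CCOMP,cv2.CHAIN_APPROX_NONE)
    for k in sorted(cs,key=len)[-2:]:
        e=cv2.fitEllipse(k); print(n,len(k),(np.array(e[0])-1.5)/4+[x0,y0],np.array(e[1])/4,e[2])
# green handle
hsv=cv2.cvtColor(t["color"],cv2.COLOR_RGB2HSV); m=cv2.inRange(hsv,(40,80,60),(85,255,255))|cv2.inRange(hsv,(15,90,120),(35,255,255)); m[:,:265]=0;m[:,295:]=0;m[:275]=0;m[310:]=0
k=max(cv2.findContours(m,0,1)[0],key=cv2.contourArea); print(cv2.minAreaRect(k))
print(cv2.resize(m[280:302,266:292],None,fx=1,fy=1)//255)
E
```

```text
dot (array([0.46991469, 0.09180171, 0.13348694]), np.float64(0.0028706239671146684)) [0.47123072 0.09235631 0.134     ]
[[0.4366 0.0643 0.068 ]
 [0.4946 0.0521 0.068 ]
 [0.5285 0.2577 0.068 ]
 [0.4713 0.268  0.068 ]] [0.4827359  0.16050042 0.068     ]
0.05930090033697859 -11.951498459835653
0.20838661818299722 80.62984828090606
0.05811107485050718 169.78532161606378
0.20657547475146829 -99.68522445429367
cup (array([ 0.54836623, -0.20670131,  0.08181629]), np.float64(0.004179813212537022)) [ 0.5502271  -0.20566683  0.083     ]
t 194 [408.00510979 254.35804558] [16.74872017 17.45452499] 153.6588897705078
t 310 [407.9368248  254.31292725] [26.8590107  27.38422585] 158.07789611816406
s 274 [387.68192482 179.59040642] [16.74461555 29.4081974 ] 97.890869140625
s 472 [387.49346924 170.70095444] [16.55532646 49.07997131] 90.49102783203125
((278.0, 291.0), (10.0, 10.0), 90.0)
[[0 0 0 0 0 0 0 0 0 0 0 0 0 0 0 0 0 0 0 0 0 0 0 0 0 0]
 [0 0 0 0 0 0 0 0 0 0 0 0 0 0 0 0 0 0 0 0 0 0 0 0 0 0]
 [0 0 0 0 0 0 0 0 0 0 0 0 0 0 0 0 0 0 0 0 0 0 0 0 0 0]
 [0 0 0 0 0 0 0 0 0 0 0 0 0 0 0 0 0 0 0 0 0 0 0 0 0 0]
[... 291 characters left out ...]
 0 1 1 1 1 1 1 1 1 1 1 0 0 0 0 0 0 0 0]
 [0 0 0 0 0 0 0 1 1 1 1 1 1 1 1 1 1 1 0 0 0 0 0 0 0 0]
 [0 0 0 0 0 0 0 1 1 1 1 1 1 1 1 1 1 1 0 0 0 0 0 0 0 0]
 [0 0 0 0 0 0 0 1 1 1 1 1 1 1 1 1 1 0 0 0 0 0 0 0 0 0]
 [0 0 0 0 0 0 0 1 1 0 1 1 1 1 0 1 1 0 0 0 0 0 0 0 0 0]
 [0 0 0 0 0 0 0 1 1 1 1 1 1 0 1 1 1 0 0 0 0 0 0 0 0 0]
 [0 0 0 0 0 0 0 0 1 1 1 1 1 1 1 1 0 0 0 0 0 0 0 0 0 0]
 [0 0 0 0 0 0 0 0 0 0 1 1 1 1 1 1 0 0 0 0 0 0 0 0 0 0]
 [0 0 0 0 0 0 0 0 0 0 0 0 0 0 0 0 0 0 0 0 0 0 0 0 0 0]
 [0 0 0 0 0 0 0 0 0 0 0 0 0 0 0 0 0 0 0 0 0 0 0 0 0 0]
 [0 0 0 0 0 0 0 0 0 0 0 0 0 0 0 0 0 0 0 0 0 0 0 0 0 0]
 [0 0 0 0 0 0 0 0 0 0 0 0 0 0 0 0 0 0 0 0 0 0 0 0 0 0]
 [0 0 0 0 0 0 0 0 0 0 0 0 0 0 0 0 0 0 0 0 0 0 0 0 0 0]]
```

```bash
cat >> h.py <<'E'
from scipy.spatial.transform import Rotation as Ro
def RT(o=None):
    o=o or status.get_obs(); r,p,y=o["tcp_rot"]; return Ro.from_euler("xyz",[r,p,y],degrees=True).as_matrix()
E
python3 - <<'E'
from h import *
R=RT(); print(R.round(4))
yaw=np.degrees(np.arctan2(R[1,1],R[0,1])); print("y yaw",yaw)
print("shift",1000*R.T@(np.array([.4713,.0918,.196])-[.17,.523,.196]))
E
```

```text
[[-2.000e-04  3.087e-01  9.512e-01]
 [-7.000e-04  9.512e-01 -3.087e-01]
 [-1.000e+00 -8.000e-04 -0.000e+00]]
y yaw 72.01979963039969
shift [ 2.48574881e-01 -3.17133702e+02  4.19691891e+02]
```

```bash
python3 -m jog '0 -35 46 9;0 -70 92 18;0 -105 138 27;0 -140 184 36;0 -175 230 45;0 -210 276 54;0 -245 322 63;0 -280 368 72' 1; python3 - <<'E'
from h import *
o=status.get_obs(); R=RT(o); print(o["ee_pos"],o["q"],R.round(4))
print("yaw",np.degrees(np.arctan2(R[1,1],R[0,1])))
R0=np.array([[0,.3087,.9512],[0,.9512,-.3087],[-1,0,0]]); c=np.array([.17,.523,.196])+R0@[0,-.28,.368]; print("cmd",c)
a=np.radians(.02); R1=np.array([[0,1,0],[0,0,-1],[-1,0,0.]]); print("shift",1000*R1.T@(np.array([.4713,.0918,.196])-c))
E
```

```text
time: 1.2
ee_pos: [0.4341, 0.1415, 0.1961]
tcp_rot: [120.8, 90.0, 30.5]
wrist_force: [-0.1, 1.3, -0.5]
opening: 0.0856
[0.43414438 0.14149762 0.19613475] [ 1.80477186e+01 -7.76546542e+00 -2.40744247e+00  9.53306113e+01
  6.07350437e-03  1.08323589e+02] [[ 4.0e-04  1.0e+00 -4.8e-03]
 [ 2.0e-04 -4.8e-03 -1.0e+00]
 [-1.0e+00  4.0e-04 -3.0e-04]]
yaw -0.2758716719164776
cmd [0.4336056 0.1430624 0.196    ]
shift [ 0.     37.6944 51.2624]
```

```bash
python3 -m jog '0 13 17 4;0 26 34 8;0 37.7 51.3 10;20 37.7 51.3 10;45 37.7 51.3 10;70 37.7 51.3 10;90 37.7 51.3 10;98 37.7 51.3 10' ; python3 - <<'E'
from h import *
o=status.get_obs(); R=RT(o); print(o["ee_pos"],np.degrees(np.arctan2(R[1,1],R[0,1])))
t,s=camera("top"),camera("side"); m=np.zeros((600,800,3),np.uint8)
a=crop(t["color"][:,:,::-1],230,245,80,80,5); b=crop(s["color"][:,:,::-1],310,200,100,130,4)
m[:400,:400]=a; m[:520,400:]=b; cv2.imwrite("pics/m2.png",m)
E
```

```text
time: 2.2
ee_pos: [0.4704, 0.0918, 0.0969]
tcp_rot: [-67.3, 89.9, -167.3]
wrist_force: [0.2, 1.1, -0.8]
opening: 0.0853
[0.47044488 0.09177204 0.09690698] -9.982985822667262
```

View pics/m2.png

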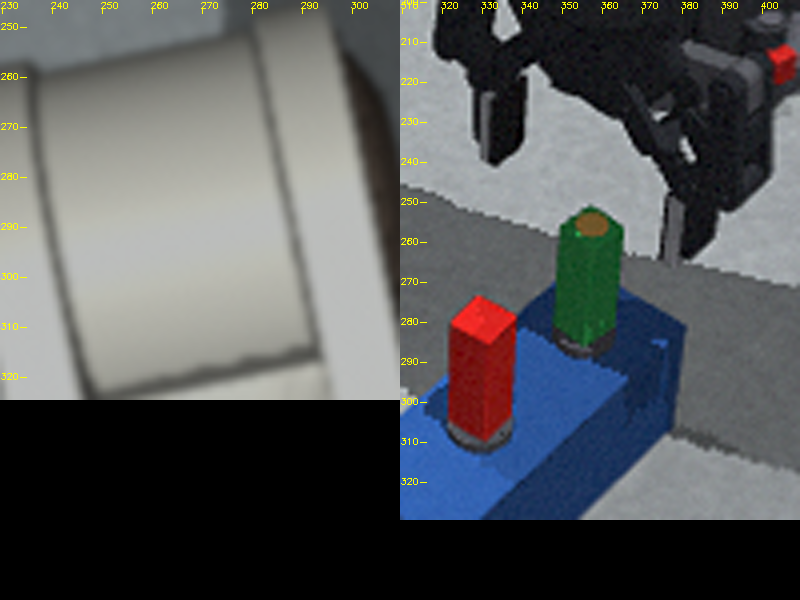

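The side view shows the open fingers straddling the green handle, tips at about (332,240) and (376,265). I'll project the expected fingertip positions to check their height.

```bash
python3 - <<'E'
from h import *
o=status.get_obs(); R=RT(o); s=camera("side"); p=o["ee_pos"]; y=R[:,1]; z=R[:,2]
print("cam",ray(s,(320,240))[0], R.round(3))
for h in (0,.013,.026): print(h,[proj(s,p+a*y+b*z+[0,0,h])[0].round(1).tolist() for a in(-.05,-.0425,0,.0425,.05) for b in (0,)])
print(proj(s,[.4713,.0918,.134]),proj(s,[.4713,.0918,.074]))
E
```

```text
cam [0.22141015 0.63891523 0.69293241] [[-0.001  0.985 -0.173]
 [-0.    -0.173 -0.985]
 [-1.    -0.001  0.   ]]
0 [[379.0, 285.1], [375.3, 283.0], [355.0, 271.0], [335.5, 259.7], [332.2, 257.7]]
0.013 [[379.7, 279.6], [376.0, 277.5], [355.4, 265.5], [335.7, 254.2], [332.4, 252.2]]
0.026 [[380.5, 274.0], [376.7, 271.8], [355.8, 259.9], [336.0, 248.6], [332.6, 246.6]]
[[355.89899963 255.18569711]] [[353.92162761 280.58538352]]
```

The observed tips sit about 12 px (~28 mm) higher than predicted. I'll go down 12 mm, half close the fingers and look again with them near the handle.

```bash
python3 -m jog '4 0 0 0;8 0 0 0;12 0 0 0;12 0 0 0;12 0 0 0;12 0 0 0;12 0 0 0;12 0 0 0' 0.45 ; python3 - <<'E'
from h import *
o=status.get_obs(); R=RT(o); print(o["ee_pos"],o["opening"],o["wrist_force"])
s=camera("side"); im=s["color"][:,:,::-1].copy(); p=o["ee_pos"]; y=R[:,1]
print([proj(s,p+a*y)[0].round(1).tolist() for a in(-o["opening"]/2,0,o["opening"]/2)])
cv2.imwrite("pics/m3.png",crop(im,300,190,110,120,5))
E
```

```text
time: 3.35
ee_pos: [0.4711, 0.0919, 0.0862]
tcp_rot: [111.2, 90.0, 11.2]
wrist_force: [-0.4, -0.5, -0.5]
opening: 0.0384
[0.47113761 0.09193981 0.08615277] 0.03844046306347068 [-0.36763927 -0.49259351 -0.49780156]
[[363.4, 281.1], [354.4, 275.7], [345.5, 270.5]]
```

View pics/m3.png

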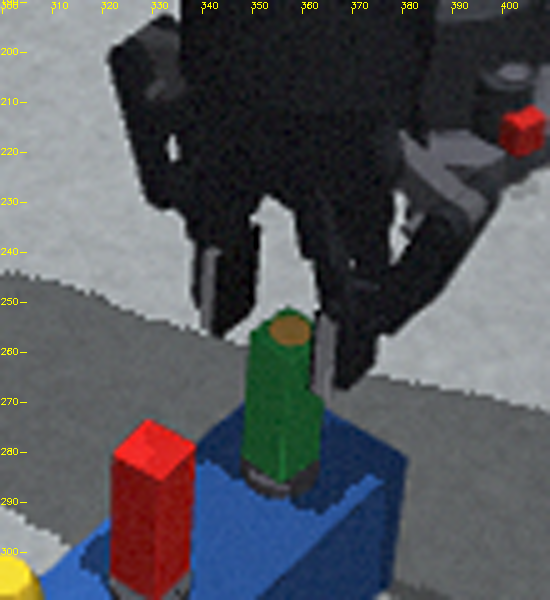

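Tips show at (342,257) and (367,267), again about 12 px above prediction, although the right finger occludes the handle's edge, so it is beside it. I'll lower 10 mm, which is safe either way, and look again.

```bash
python3 -m jog '3 0 0 0;6 0 0 0;9 0 0 0;10 0 0 0;10 0 0 0;10 0 0 0;10 0 0 0;10 0 0 0'; python3 - <<'E'
from h import *
o=status.get_obs(); R=RT(o); print(o["ee_pos"],o["opening"],o["wrist_force"])
s=camera("side"); im=s["color"][:,:,::-1].copy(); p=o["ee_pos"]; y=R[:,1]; z=R[:,2]
a=o["opening"]/2
o2=crop(im,320,225,75,75,8)
for h,col in((0,(0,0,255)),(.025,(255,255,0))):
  for sg in(-1,1):
    q=[proj(s,p+sg*(a+b)*y+w*z+[0,0,h])[0] for b,w in((0,-.011),(0,.011),(.012,.011),(.012,-.011))]
    cv2.polylines(o2,[np.int32([((u-320+.5)*8,(v-225+.5)*8) for u,v in q])],True,col,1)
cv2.imwrite("pics/m4.png",o2)
E
```

```text
time: 4.4
ee_pos: [0.4711, 0.092, 0.0761]
tcp_rot: [116.7, 90.0, 16.7]
wrist_force: [0.9, 0.3, 1.4]
opening: 0.0385
[0.471129   0.09195752 0.07614506] 0.038542688379826155 [0.86058187 0.29684571 1.38214152]
```

View pics/m4.png

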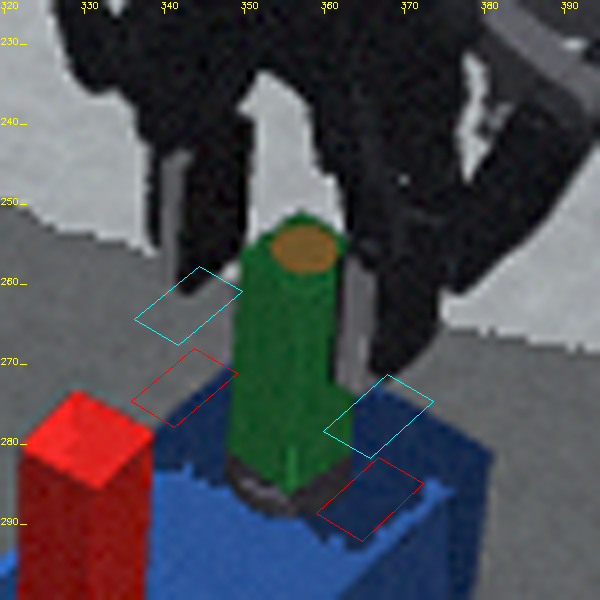

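The drawn outlines confirm it. The real finger ends are at about (342,262) and (363,273), still well above the block and higher than the reported TCP implies. I'll lower slowly while watching the force.

```bash
python3 -m jog '2 0 0 0;4 0 0 0;6 0 0 0;8 0 0 0;9 0 0 0;9 0 0 0;9 0 0 0;9 0 0 0' | tail -3; python3 -m jog '1 0 0 0;2 0 0 0;3 0 0 0;4 0 0 0;4 0 0 0;4 0 0 0;4 0 0 0;4 0 0 0'; python3 - <<'E'
from h import *
o=status.get_obs(); R=RT(o); print(o["ee_pos"],o["opening"],o["wrist_force"])
s=camera("side"); im=s["color"][:,:,::-1].copy(); cv2.imwrite("pics/s5.png",im)
g=cv2.cvtColor(im,cv2.COLOR_BGR2GRAY)
for x in (340,342,344,366,368,370): print(x,g[248:290,x].tolist())
E
```

```text
tcp_rot: [94.0, 90.0, -6.0]
wrist_force: [-0.2, -0.1, -0.9]
opening: 0.0379
time: 6.45
ee_pos: [0.4711, 0.0919, 0.0631]
tcp_rot: [-95.2, 90.0, 164.8]
wrist_force: [0.2, -0.0, 0.0]
opening: 0.0381
[0.47108134 0.09193252 0.06310159] 0.03811575321902596 [ 0.20746435 -0.00456572  0.04238746]
340 [20, 24, 53, 87, 89, 89, 88, 90, 86, 87, 90, 86, 88, 87, 90, 85, 83, 85, 86, 96, 95, 96, 99, 99, 96, 95, 94, 99, 95, 72, 36, 44, 38, 41, 41, 36, 42, 83, 83, 83, 84, 80]
342 [22, 34, 102, 98, 52, 53, 38, 38, 32, 36, 41, 20, 25, 24, 27, 20, 15, 16, 25, 87, 102, 98, 101, 101, 99, 94, 96, 69, 41, 41, 38, 39, 38, 36, 40, 42, 44, 85, 76, 79, 81, 75]
344 [26, 22, 27, 6, 17, 24, 14, 12, 18, 13, 15, 23, 17, 17, 8, 24, 16, 19, 41, 102, 102, 97, 98, 98, 104, 103, 38, 38, 43, 34, 42, 35, 43, 39, 43, 42, 45, 78, 82, 81, 75, 80]
366 [21, 26, 31, 34, 32, 29, 30, 24, 29, 21, 24, 27, 20, 29, 44, 23, 18, 55, 53, 29, 35, 33, 20, 27, 17, 26, 17, 25, 20, 41, 62, 33, 43, 44, 41, 34, 39, 42, 40, 41, 37, 38]
368 [21, 23, 21, 19, 38, 34, 27, 31, 39, 37, 37, 32, 25, 30, 32, 32, 22, 19, 20, 18, 26, 21, 18, 20, 29, 21, 16, 18, 22, 29, 42, 40, 39, 42, 37, 41, 43, 40, 46, 38, 36, 42]
370 [15, 21, 29, 25, 14, 16, 18, 20, 16, 34, 32, 25, 27, 31, 33, 28, 25, 23, 20, 27, 24, 16, 22, 25, 23, 21, 15, 19, 33, 45, 42, 42, 35, 41, 39, 37, 36, 39, 44, 40, 39, 42]
```

```bash
python3 -m jog '0.5 0 0 0;1 0 0 0;1.5 0 0 0;2 0 0 0;2.5 0 0 0;3 0 0 0;3 0 0 0;3 0 0 0'
```

```text
time: 7.5
ee_pos: [0.4711, 0.0919, 0.0601]
tcp_rot: [124.6, 90.0, 24.6]
wrist_force: [0.8, 0.4, -0.3]
opening: 0.0385
```

No contact at TCP 0.060, so the reported TCP really lies below the finger ends. I'll lower a bit more, then close.

```bash
python3 -m jog '1.5 0 0 0;3 0 0 0;4.5 0 0 0;6 0 0 0;7 0 0 0;8 0 0 0;8 0 0 0;8 0 0 0'; python3 -m jog '0 0 0 0;0 0 0 0;0 0 0 0;0 0 0 0;0 0 0 0;0 0 0 0;0 0 0 0;0 0 0 0' 0 100;  python3 - <<'E'
from h import *
s=camera("side"); im=s["color"][:,:,::-1].copy(); cv2.imwrite("pics/m6.png",crop(im,310,200,80,100,6))
E
```

```text
time: 8.5
ee_pos: [0.4711, 0.0919, 0.0521]
tcp_rot: [108.9, 90.0, 8.9]
wrist_force: [-0.3, -0.1, -0.6]
opening: 0.0386
time: 9.5
ee_pos: [0.4705, 0.092, 0.0522]
tcp_rot: [-97.8, 89.9, 162.2]
wrist_force: [-5.6, 0.6, 5.5]
opening: 0.0193
```

View pics/m6.png

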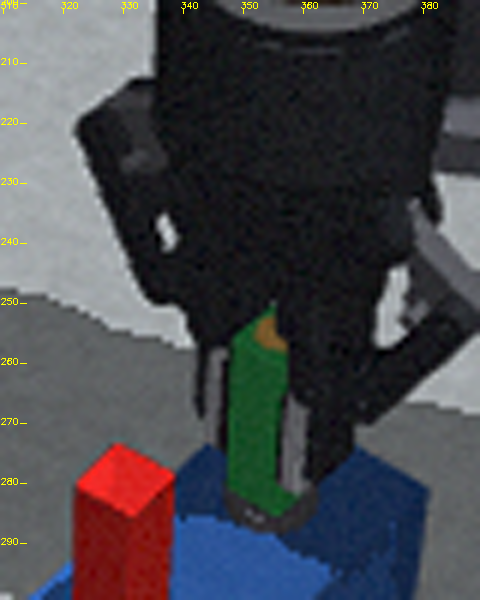

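The pads hold the handle's lower part (tips near row 282, just above the collar) at 19.3 mm, which matches the 20 mm handle. Lifting.

```bash
python3 -m jog '-4 0 0 0;-12 0 0 0;-25 0 0 0;-45 0 0 0;-65 0 0 0;-85 0 0 0;-110 0 0 0;-130 0 0 0';  python3 - <<'E'
from h import *
o=status.get_obs(); R=RT(o); print(R.round(4),o["ee_pos"])
c=np.array([.4713,.0918,.182]); Rc=np.array([[0,np.cos(np.radians(10)),-np.sin(np.radians(10))],[0,-np.sin(np.radians(10)),-np.cos(np.radians(10))],[-1,0,0]])
print("hub shift",1000*Rc.T@(np.array([.5493,-.2062,.182])-c))
E
```

```text
time: 10.55
ee_pos: [0.4719, 0.0917, 0.1845]
tcp_rot: [96.6, 89.8, -3.4]
wrist_force: [-0.2, 0.0, -1.8]
opening: 0.0187
[[ 3.000e-03  9.848e-01 -1.735e-01]
 [-2.000e-04 -1.735e-01 -9.848e-01]
 [-1.000e+00  3.000e-03 -3.000e-04]] [0.4719398  0.09174692 0.18446346]
hub shift [  0.         128.56216168 279.92815254]
```

```bash
python3 -m jog '0 10 22 0;0 30 65 0;0 52 113 0;0 74 161 0;0 96 209 0;0 114 248 0;0 125 272 0;0 128.5 280 0'; python3 -m jog '5 0 0 0;10 0 0 0;15 0 0 0;20 0 0 0;20 0 0 0;20 0 0 0;20 0 0 0;20 0 0 0'; python3 - <<'E'
from h import *
o=status.get_obs(); print(RT(o).round(4),o["ee_pos"],o["wrist_force"])
t,s=camera("top"),camera("side"); m=np.zeros((600,800,3),np.uint8)
cv2.imwrite("pics/t7.png",t["color"][:,:,::-1]);cv2.imwrite("pics/s7.png",s["color"][:,:,::-1])
m[:600,:480]=crop(s["color"][:,:,::-1],350,110,80,100,6); m[:320,480:]=crop(t["color"][:,:,::-1],370,215,80,80,4); cv2.imwrite("pics/m7.png",m)
E
```

```text
time: 11.55
ee_pos: [0.5496, -0.2079, 0.1827]
tcp_rot: [53.6, 89.9, -46.4]
wrist_force: [0.3, 0.8, -1.1]
opening: 0.0191
time: 12.55
ee_pos: [0.5492, -0.2062, 0.1623]
tcp_rot: [73.2, 90.0, -26.8]
wrist_force: [0.5, 0.2, -1.4]
opening: 0.019
[[ 3.000e-04  9.848e-01 -1.734e-01]
 [-1.000e-04 -1.734e-01 -9.848e-01]
 [-1.000e+00  3.000e-04  1.000e-04]] [ 0.5491892  -0.20618831  0.16225808] [ 0.51088141  0.2123081  -1.35818471]
```

View pics/m7.png

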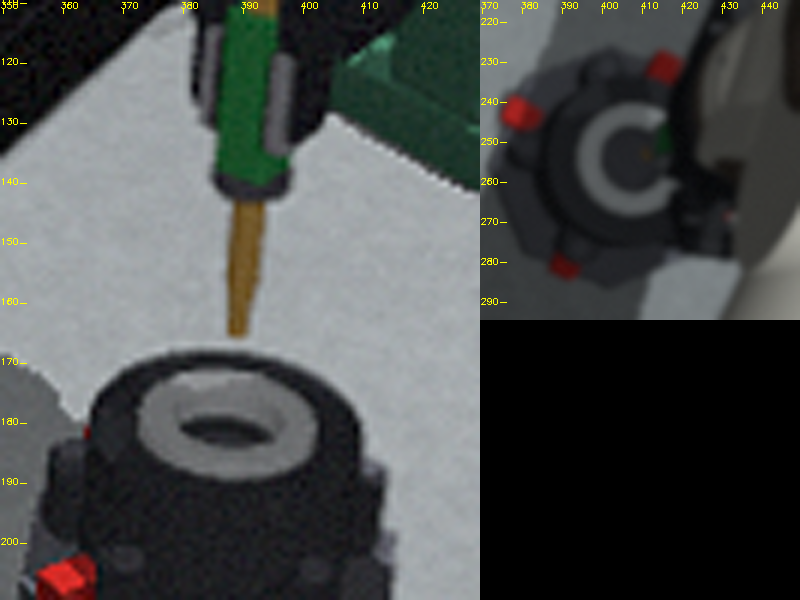

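```bash
python3 - <<'E'
from h import *
t,s=camera("top"),camera("side")
for z in(.118,.178,.184,.244): print(z,proj(s,[.5492,-.2062,z]).round(1),proj(t,[.5492,-.2062,z]).round(1))
print(tri(t,(411,252.5),s,(389.2,165.3)))
g=cv2.cvtColor(t["color"],cv2.COLOR_RGB2HSV)
m=cv2.inRange(g[230:275,395:425],(8,90,25),(28,255,255)); ys,xs=np.nonzero(m); print(list(zip(xs+395,ys+230)))
g=cv2.cvtColor(s["color"],cv2.COLOR_RGB2HSV)
m=cv2.inRange(g[140:172,375:405],(8,90,25),(28,255,255)); print([(r+140,np.nonzero(m[r])[0].min()+375,np.nonzero(m[r])[0].max()+375) for r in range(32) if m[r].any()])
E
```

```text
0.118 [[387.9 165.2]] [[411.4 253.5]]
0.178 [[390.7 140.3]] [[417.6 251.5]]
0.184 [[391.  137.7]] [[418.2 251.3]]
0.244 [[393.9 110.7]] [[425.1 249. ]]
(array([ 0.54898675, -0.20621219,  0.11813369]), np.float64(0.0051274307681372965))
[(np.int64(411), np.int64(253))]
[(143, np.int64(389), np.int64(391)), (144, np.int64(389), np.int64(393)), (145, np.int64(389), np.int64(393)), (146, np.int64(389), np.int64(393)), (147, np.int64(389), np.int64(393)), (148, np.int64(389), np.int64(393)), (149, np.int64(389), np.int64(392)), (150, np.int64(389), np.int64(392)), (151, np.int64(388), np.int64(392)), (152, np.int64(388), np.int64(392)), (153, np.int64(388), np.int64(392)), (154, np.int64(388), np.int64(392)), (155, np.int64(388), np.int64(392)), (156, np.int64(388), np.int64(392)), (157, np.int64(388), np.int64(391)), (158, np.int64(388), np.int64(391)), (159, np.int64(388), np.int64(391)), (160, np.int64(388), np.int64(391)), (161, np.int64(388), np.int64(390)), (162, np.int64(388), np.int64(390)), (163, np.int64(388), np.int64(390)), (164, np.int64(388), np.int64(390)), (165, np.int64(388), np.int64(390))]
```

```bash
python3 - <<'E'
from h import *
t,s=camera("top"),camera("side")
print(proj(s,[.5492,-.2062,.083]),proj(t,[.5492,-.2062,.083]))
# cup outer edge rim fit: minimise reprojection of centre with biases from tip (side +1.2,0 ; top -.4,-.7)
from scipy.optimize import least_squares
obs=np.r_[387.68-1.2,179.59,407.94+.3,254.31+.5]
f=lambda p: np.r_[proj(s,[p[0],p[1],p[2]])[0],proj(t,[p[0],p[1],p[2]])[0]]-obs
r=least_squares(f,[.549,-.206,.083],x_scale=1e-3); print(r.x,r.fun)
obs=np.r_[387.68,179.59,407.94,254.31]; r=least_squares(f,[.549,-.206,.083],x_scale=1e-3); print(r.x,r.fun)
# shape check: edges of the hub top in stored start picture vs projected circle, and cup rim at tilt
im=cv2.imread("pics/side0.png"); o=crop(im,355,155,65,55,12)
for (c0,rad,col) in (((r.x[0],r.x[1],.08),.05,(0,255,0)),((r.x[0],r.x[1],r.x[2]),.032,(0,0,255)),((r.x[0],r.x[1],r.x[2]),.02,(0,0,255))):
    a=np.linspace(0,2*np.pi,73); P=np.c_[c0[0]+rad*np.cos(a),c0[1]+rad*np.sin(a),0*a+c0[2]]
    q=proj(s,P)+[1.2,0]; cv2.polylines(o,[np.int32((q-[355,155]+.5)*12)],True,col,1)
    k=(np.array([0,90,180,270])/5).astype(int); print(rad,q[k].round(1).tolist())
cv2.imwrite("pics/m8.png",o)
E
```

```text
[[386.33323703 178.96478555]] [[408.14518469 254.54240044]]
[ 0.54880508 -0.20674694  0.081182  ] [ 0.04679349  0.00416117 -0.01978521 -0.04599903]
[ 0.54801122 -0.20674888  0.08166043] [-0.79770573 -0.07086362  0.33698918  0.78439915]
0.05 [[367.3, 173.4], [378.0, 191.7], [409.4, 187.2], [397.4, 169.3]]
0.032 [[374.7, 175.2], [381.7, 186.8], [401.7, 184.0], [394.2, 172.5]]
0.02 [[379.7, 176.8], [384.1, 184.1], [396.6, 182.3], [391.9, 175.1]]
```

View pics/m8.png

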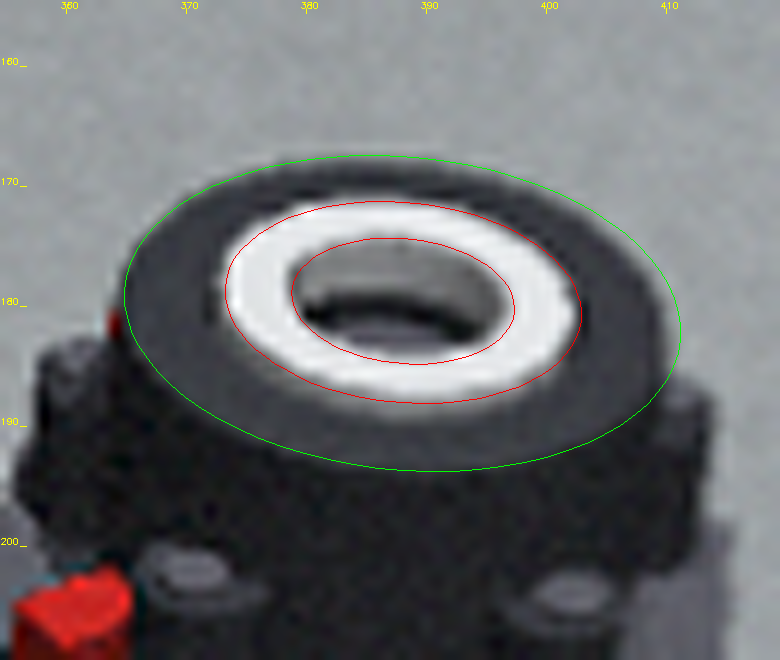

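The projected rim (red) fits the cup well, with its centre near world (0.5487, -0.2066), and the drift hangs straight with its tip at TCP z − 44 mm. I'll start the rounds of nudges, each pushed to an absolute level.

```bash
python3 -m jog '10 13 0.5 0;20 25.5 0.5 0;28 25.5 0.5 0;31 25.5 0.5 0;32 25.5 0.5 0;32.7 25.5 0.5 0;33.3 25.5 0.5 0;33.5 25.5 0.5 0'; python3 -m jog '-5 0 0 0;-5 -26 0 0;-5 -52 0 0;-3 -52 0 0;-1.5 -52 0 0;-0.7 -52 0 0;0 -52 0 0;0 -52 0 0'
```

```text
time: 13.85
ee_pos: [0.5742, -0.211, 0.1288]
tcp_rot: [76.5, 90.0, -23.5]
wrist_force: [0.9, 0.1, -1.6]
opening: 0.019
time: 14.85
ee_pos: [0.5231, -0.202, 0.1283]
tcp_rot: [-112.0, 90.0, 148.0]
wrist_force: [0.6, -0.1, -1.6]
opening: 0.019
```

```bash
python3 -m jog '-4 0 0 0;-4 13 13 0;-4 26 26 0;-2 26 26 0;-1 26 26 0;-0.4 26 26 0;0.2 26 26 0;0.5 26 26 0'; python3 -m jog '-5 0 0 0;-5 0 -26 0;-5 0 -52 0;-3 0 -52 0;-1.5 0 -52 0;-0.7 0 -52 0;0 0 -52 0;0 0 -52 0'
```

```text
time: 15.85
ee_pos: [0.544, -0.2319, 0.1282]
tcp_rot: [81.6, 90.0, -18.4]
wrist_force: [-0.5, 0.7, -1.9]
opening: 0.0189
time: 16.85
ee_pos: [0.553, -0.1814, 0.1283]
tcp_rot: [35.2, 90.0, -64.9]
wrist_force: [-0.2, -1.7, 0.1]
opening: 0.0189
```

```bash
python3 -m jog '0.2 0 0 0;0.4 0 0 0;0.6 0 0 0;0.8 0 0 0;1 0 0 0;1.2 0 0 0;1.2 0 0 0;1.2 0 0 0'; python3 -m jog '-5 0 0 0;-5 13 13 0;-5 26 26 0;-2 26 26 0;-0.5 26 26 0;0 26 26 0;0 26 26 0;0 26 26 0'; python3 -m jog '-5 0 0 0;-5 -26 0 0;-5 -52 0 0;-2 -52 0 0;-0.5 -52 0 0;0 -52 0 0;0 -52 0 0;0 -52 0 0'
```

```text
time: 17.85
ee_pos: [0.5532, -0.1811, 0.1279]
tcp_rot: [61.4, 89.9, -38.6]
wrist_force: [-3.7, -2.0, 8.0]
opening: 0.0194
time: 18.85
ee_pos: [0.5742, -0.2108, 0.1273]
tcp_rot: [85.5, 90.0, -14.5]
wrist_force: [0.4, -0.1, 2.7]
opening: 0.0191
time: 19.85
ee_pos: [0.5233, -0.202, 0.1273]
tcp_rot: [-93.5, 90.0, 166.5]
wrist_force: [-2.7, 0.1, 5.4]
opening: 0.019
```

Arm stiffness is about 9 N/mm. Contact heights (TCP): −z side 127.9, ±y about 127.3, so +z is about 126.8 mm. That is a tilt of roughly 1.3°, with about 5.3 mm left to go. Starting the first round of nudges on the high side.

```bash
python3 -m jog '-4 0 0 0;-4 13 -13 0;-4 26 -26 0;-1 26 -26 0;0.5 26 -26 0;1.2 26 -26 0;1.8 26 -26 0;1.8 26 -26 0'; python3 -m jog '-6 0 0 0;-6 0 26 0;-6 0 52 0;-3 0 52 0;-1.5 0 52 0;-0.7 0 52 0;0 0 52 0;0 0 52 0'
```

```text
time: 20.85
ee_pos: [0.5548, -0.1799, 0.1275]
tcp_rot: [110.4, 89.7, 10.5]
wrist_force: [2.4, 5.4, 12.0]
opening: 0.0189
time: 21.85
ee_pos: [0.544, -0.2321, 0.1262]
tcp_rot: [31.0, 89.9, -69.0]
wrist_force: [-4.1, -3.0, 7.3]
opening: 0.0193
```

```bash
python3 -m jog '-6 0 0 0;-6 13 -13 0;-6 26 -26 0;-3 26 -26 0;-1.5 26 -26 0;-0.7 26 -26 0;0 26 -26 0;0 26 -26 0'; python3 -m jog '-6 0 0 0;-6 -26 0 0;-6 -52 0 0;-3 -52 0 0;-1.5 -52 0 0;-0.7 -52 0 0;0 -52 0 0;0 -52 0 0'
```

```text
time: 22.85
ee_pos: [0.5752, -0.2102, 0.1269]
tcp_rot: [115.8, 89.8, 15.8]
wrist_force: [2.0, 5.3, 9.4]
opening: 0.0192
time: 23.85
ee_pos: [0.5231, -0.2023, 0.1265]
tcp_rot: [17.7, 90.0, -82.3]
wrist_force: [-5.5, 0.8, 13.7]
opening: 0.019
```

```bash
python3 -m jog '-4 0 0 0;-4 13 -13 0;-4 26 -26 0;-1 26 -26 0;0.3 26 -26 0;1.2 26 -26 0;1.8 26 -26 0;1.8 26 -26 0'; python3 -m jog '-6 0 0 0;-6 0 26 0;-6 0 52 0;-3 0 52 0;-1.5 0 52 0;-0.7 0 52 0;0 0 52 0;0 0 52 0'
```

```text
time: 24.85
ee_pos: [0.5555, -0.1795, 0.1258]
tcp_rot: [111.0, 89.7, 11.2]
wrist_force: [1.7, 6.0, 13.4]
opening: 0.0192
time: 25.85
ee_pos: [0.5442, -0.2323, 0.1247]
tcp_rot: [28.2, 89.8, -71.8]
wrist_force: [-3.8, -3.5, 9.3]
opening: 0.0191
```

```bash
python3 -m jog '-6 0 0 0;-6 13 -13 0;-6 26 -26 0;-3 26 -26 0;-1.5 26 -26 0;-0.7 26 -26 0;0 26 -26 0;0 26 -26 0'; python3 -m jog '-6 0 0 0;-6 -26 0 0;-6 -52 0 0;-3 -52 0 0;-1.5 -52 0 0;-0.7 -52 0 0;0 -52 0 0;0 -52 0 0'
```

```text
time: 26.85
ee_pos: [0.5753, -0.2101, 0.1252]
tcp_rot: [116.1, 89.8, 16.1]
wrist_force: [2.3, 5.6, 11.0]
opening: 0.0189
time: 27.85
ee_pos: [0.5229, -0.2022, 0.1247]
tcp_rot: [-2.3, 90.0, -102.3]
wrist_force: [-6.8, 1.0, 13.6]
opening: 0.0186
```

```bash
python3 -m jog '-4 0 0 0;-4 13 -13 0;-4 26 -26 0;-1 26 -26 0;0.3 26 -26 0;1.4 26 -26 0;2.1 26 -26 0;2.1 26 -26 0'; python3 -m jog '-6 0 0 0;-6 0 26 0;-6 0 52 0;-3 0 52 0;-1.5 0 52 0;-1 0 52 0;-0.5 0 52 0;-0.5 0 52 0'
```

```text
time: 28.85
ee_pos: [0.5556, -0.1796, 0.1237]
tcp_rot: [110.0, 89.7, 10.1]
wrist_force: [2.1, 5.5, 14.5]
opening: 0.0189
time: 29.85
ee_pos: [0.5443, -0.2324, 0.123]
tcp_rot: [25.8, 89.8, -74.2]
wrist_force: [-2.9, -3.8, 8.0]
opening: 0.0188
```

```bash
python3 -m jog '-6 0 0 0;-6 13 -13 0;-6 26 -26 0;-3 26 -26 0;-1.5 26 -26 0;-0.7 26 -26 0;0 26 -26 0;0 26 -26 0'; python3 -m jog '-6 0 0 0;-6 -26 0 0;-6 -52 0 0;-3 -52 0 0;-1.5 -52 0 0;-0.7 -52 0 0;0 -52 0 0;0 -52 0 0'
```

```text
time: 30.85
ee_pos: [0.5751, -0.2103, 0.1233]
tcp_rot: [118.6, 89.8, 18.6]
wrist_force: [2.6, 5.5, 8.0]
opening: 0.0189
time: 31.85
ee_pos: [0.523, -0.2023, 0.1232]
tcp_rot: [13.3, 89.9, -86.7]
wrist_force: [-6.8, 1.9, 13.2]
opening: 0.019
```

```bash
python3 -m jog '-4 0 0 0;-4 13 -13 0;-4 26 -26 0;-1 26 -26 0;0.3 26 -26 0;1.2 26 -26 0;1.8 26 -26 0;1.8 26 -26 0'; python3 -m jog '-6 0 0 0;-6 0 26 0;-6 0 52 0;-3 0 52 0;-1.5 0 52 0;-1 0 52 0;-0.3 0 52 0;-0.3 0 52 0'
```

```text
time: 32.85
ee_pos: [0.5554, -0.1796, 0.1224]
tcp_rot: [111.3, 89.7, 11.4]
wrist_force: [2.1, 5.9, 13.0]
opening: 0.0189
time: 33.85
ee_pos: [0.5444, -0.2326, 0.1217]
tcp_rot: [35.0, 89.8, -65.0]
wrist_force: [-2.5, -3.4, 11.0]
opening: 0.0192
```

```bash
python3 -m jog '-6 0 0 0;-6 13 -13 0;-6 26 -26 0;-3 26 -26 0;-1.5 26 -26 0;-0.7 26 -26 0;0 26 -26 0;0 26 -26 0'; python3 -m jog '-6 0 0 0;-6 -26 0 0;-6 -52 0 0;-3 -52 0 0;-1.5 -52 0 0;-0.7 -52 0 0;0 -52 0 0;0 -52 0 0'
```

```text
time: 34.85
ee_pos: [0.5752, -0.2102, 0.1219]
tcp_rot: [116.5, 89.8, 16.6]
wrist_force: [2.2, 5.2, 9.0]
opening: 0.0188
time: 35.85
ee_pos: [0.5229, -0.2022, 0.1219]
tcp_rot: [8.0, 90.0, -92.0]
wrist_force: [-7.6, 1.2, 16.2]
opening: 0.0187
```

```bash
python3 -m jog '-4 0 0 0;-4 13 -13 0;-4 26 -26 0;-1 26 -26 0;0.3 26 -26 0;1 26 -26 0;1.5 26 -26 0;1.5 26 -26 0'; python3 -m jog '-6 0 0 0;-6 0 26 0;-6 0 52 0;-3 0 52 0;-1.5 0 52 0;-0.7 0 52 0;0 0 52 0;0 0 52 0'
```

```text
time: 36.85
ee_pos: [0.5556, -0.1796, 0.1217]
tcp_rot: [108.1, 89.6, 8.3]
wrist_force: [2.5, 6.7, 18.3]
opening: 0.0185
time: 37.85
ee_pos: [0.5444, -0.2344, 0.1226]
tcp_rot: [33.9, 89.6, -66.2]
wrist_force: [-9.0, -6.2, 25.1]
opening: 0.0189
```

```bash
python3 -m jog '-6 0 0 0;-6 13 -13 0;-6 26 -26 0;-3 26 -26 0;-1.5 26 -26 0;-0.7 26 -26 0;0 26 -26 0;0 26 -26 0'; python3 -m jog '-6 0 0 0;-6 -26 0 0;-6 -52 0 0;-3 -52 0 0;-1.5 -52 0 0;-0.7 -52 0 0;0 -52 0 0;0 -52 0 0'
```

```text
time: 38.85
ee_pos: [0.5761, -0.2096, 0.1214]
tcp_rot: [111.2, 89.7, 11.3]
wrist_force: [1.3, 5.9, 16.6]
opening: 0.0188
time: 39.85
ee_pos: [0.5224, -0.2018, 0.1212]
tcp_rot: [-14.6, 90.0, -114.6]
wrist_force: [-12.3, 3.0, 24.6]
opening: 0.0189
```

+z read high (122.6) while pushed outward by 2 mm, so the tip may have caught the bore's edge. I'll retest it 3 mm further in.

```bash
python3 -m jog '-7 0 0 0;-7 13 12 0;-7 26 23 0;-4 26 23 0;-2.5 26 23 0;-1.5 26 23 0;-0.7 26 23 0;-0.7 26 23 0'; python3 -c "
from h import *
o=status.get_obs(); print(RT(o).round(4), o['torque'])
s=camera('side'); cv2.imwrite('pics/m9.png',crop(s['color'][:,:,::-1],345,110,80,100,6))"
```

```text
time: 40.85
ee_pos: [0.5454, -0.2296, 0.1216]
tcp_rot: [64.9, 89.8, -35.0]
wrist_force: [-0.3, -2.0, 12.3]
opening: 0.0187
[[ 0.0034  0.9849 -0.1733]
 [-0.0024 -0.1733 -0.9849]
 [-1.      0.0038  0.0018]] [-0.60402247  0.16433927 -0.00484521]
```

View pics/m9.png

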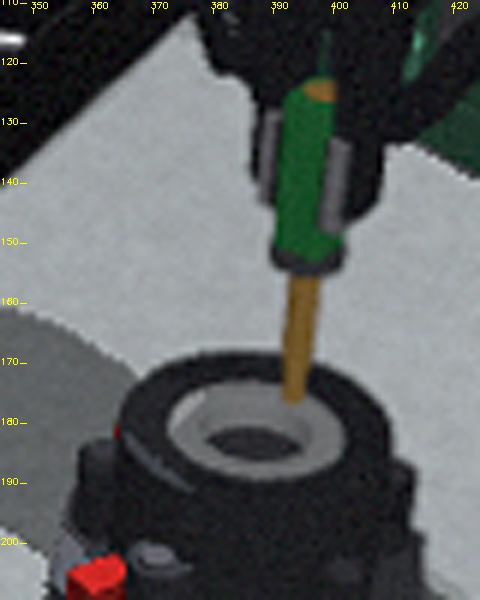

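The tip sits on the far-right part of the rim at about (393,176) and the drift is near upright. The cup's rim now lies below the hub face. I'll press +z more firmly here to see whether it still yields.

```bash
python3 -m jog '0.3 0 0 0;0.6 0 0 0;0.9 0 0 0;1.2 0 0 0;1.5 0 0 0;1.5 0 0 0;1.5 0 0 0;1.5 0 0 0'; python3 -m jog '-6 0 0 0;-6 0 -23 0;-6 0 -46 0;-3 0 -46 0;-1 0 -46 0;-0.5 0 -46 0;0 0 -46 0;0 0 -46 0'
```

```text
time: 41.9
ee_pos: [0.5455, -0.2296, 0.1213]
tcp_rot: [66.6, 89.7, -33.4]
wrist_force: [-2.4, -1.3, 19.8]
opening: 0.0191
time: 42.9
ee_pos: [0.553, -0.1821, 0.1213]
tcp_rot: [136.3, 89.7, 36.4]
wrist_force: [-5.0, 10.1, 26.0]
opening: 0.019
```

```bash
python3 -m jog '-6 0 0 0;-6 12 11 0;-6 25 22.5 0;-3 25 22.5 0;-1 25 22.5 0;-0.5 25 22.5 0;0 25 22.5 0;0 25 22.5 0'; python3 - <<'E'
from h import *
s=camera("side"); t=camera("top"); cv2.imwrite("pics/s10.png",s["color"][:,:,::-1]); cv2.imwrite("pics/t10.png",t["color"][:,:,::-1])
E
```

```text
time: 43.9
ee_pos: [0.5748, -0.2124, 0.1213]
tcp_rot: [62.7, 89.6, -37.3]
wrist_force: [-0.9, -2.8, 20.6]
opening: 0.0188
```

All four sides now stop at 121.2–121.3 mm, so the cup is level and on the shoulder. One last firm push here.

```bash
python3 -m jog '0.2 0 0 0;0.4 0 0 0;0.6 0 0 0;0.8 0 0 0;1 0 0 0;1 0 0 0;1 0 0 0;1 0 0 0'; python3 -m jog '-3 0 0 0;-10 0 0 0;-20 0 0 0;-30 -12 0 0;-45 -25 0 0;-65 -25 0 0;-65 -25 0 0;-65 -25 0 0'; python3 - <<'E'
from h import *
o=status.get_obs(); print(RT(o).round(4),o["ee_pos"])
s=camera("side"); t=camera("top"); print([proj(s,o["ee_pos"]-np.array([0,0,h]))[0].round(1).tolist() for h in(.044,-.016)])
m=np.zeros((600,800,3),np.uint8)
m[:600,:420]=crop(s["color"][:,:,::-1],352,115,70,100,6); m[:360,440:]=crop(t["color"][:,:,::-1],375,220,60,60,6); cv2.imwrite("pics/m11.png",m)
E
```

```text
time: 45.0
ee_pos: [0.5749, -0.2125, 0.1211]
tcp_rot: [64.4, 89.6, -35.6]
wrist_force: [-2.5, -2.6, 25.9]
opening: 0.019
time: 46.0
ee_pos: [0.5483, -0.2059, 0.1816]
tcp_rot: [-101.1, 90.0, 158.9]
wrist_force: [0.7, 0.0, -1.4]
opening: 0.0184
[[-2.000e-04  9.849e-01 -1.733e-01]
 [ 1.000e-04 -1.733e-01 -9.849e-01]
 [-1.000e+00 -2.000e-04 -0.000e+00]] [ 0.54828094 -0.20594656  0.18158532]
[[389.1, 157.5], [392.0, 131.9]]
```

View pics/m11.png

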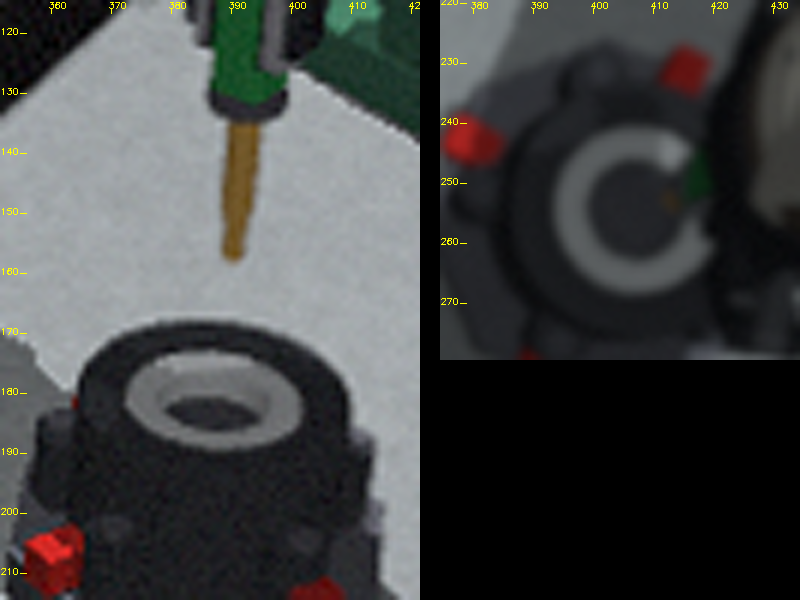

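The cup is now recessed: the rim's centre went from row 179.5 to 181.7 in the side view (about 5 mm down), and the rim is even all round. The drift still hangs straight in the grip, tip at (390,158). Heading back to the hole.

```bash
python3 -m jog '0 -10 -22 0;0 -30 -65 0;0 -52 -113 0;0 -74 -161 0;0 -96 -209 0;0 -114 -248 0;0 -126 -272 0;0 -128.9 -280 0'; python3 -m jog '10 0 0 0;25 0 0 0;40 0 0 0;52 0 0 0;60 0 0 0;62 0 0 0;62 0 0 0;62 0 0 0'; python3 - <<'E'
from h import *
o=status.get_obs(); print(RT(o).round(4),o["ee_pos"],o["wrist_force"])
s=camera("side"); im=s["color"]; cv2.imwrite("pics/s12.png",im[:,:,::-1])
g=cv2.cvtColor(im,cv2.COLOR_RGB2HSV); m=cv2.inRange(g[230:310,335:375],(8,90,25),(28,255,255)); print([(r+230,np.nonzero(m[r])[0].min()+335,np.nonzero(m[r])[0].max()+335) for r in range(80) if m[r].any()])
p=np.r_[o["ee_pos"][:2],.0755]; print(proj(s,p),proj(s,[.4713,.0918,.068]),proj(s,[.4699,.0918,.068]))
E
```

```text
time: 47.1
ee_pos: [0.4691, 0.0939, 0.1817]
tcp_rot: [-102.7, 90.0, 157.5]
wrist_force: [0.3, -0.2, -1.3]
opening: 0.0185
time: 48.1
ee_pos: [0.4705, 0.0922, 0.1204]
tcp_rot: [111.3, 90.0, 11.3]
wrist_force: [-1.2, -0.4, -1.9]
opening: 0.0187
[[ 8.000e-04  9.849e-01 -1.732e-01]
 [ 2.000e-04 -1.732e-01 -9.849e-01]
 [-1.000e+00  8.000e-04 -3.000e-04]] [0.47047864 0.09218358 0.12039642] [-1.18162697 -0.37206433 -1.86649962]
[(260, np.int64(354), np.int64(360)), (261, np.int64(353), np.int64(360)), (262, np.int64(353), np.int64(359)), (263, np.int64(353), np.int64(359)), (264, np.int64(353), np.int64(359)), (265, np.int64(353), np.int64(359)), (266, np.int64(353), np.int64(359)), (267, np.int64(353), np.int64(359)), (268, np.int64(353), np.int64(359)), (269, np.int64(353), np.int64(359)), (270, np.int64(353), np.int64(359)), (271, np.int64(353), np.int64(359)), (272, np.int64(354), np.int64(359)), (273, np.int64(354), np.int64(358)), (274, np.int64(354), np.int64(358)), (275, np.int64(354), np.int64(358)), (276, np.int64(354), np.int64(357)), (277, np.int64(354), np.int64(357)), (278, np.int64(354), np.int64(357)), (279, np.int64(354), np.int64(357)), (280, np.int64(354), np.int64(357)), (281, np.int64(355), np.int64(356))]
[[354.2876357  280.29422675]] [[353.73300207 282.99332239]] [[354.44855375 283.29521356]]
```

```bash
python3 -m jog '3 0 0 0;7 0 0 0;12 0 0 0;16 0 0 0;20 0 0 0;24 0 0 0;28 0 0 0;30 0 0 0'; 
```

```text
time: 49.15
ee_pos: [0.4701, 0.0921, 0.0896]
tcp_rot: [-67.1, 90.0, -167.0]
wrist_force: [-0.3, -0.3, -0.9]
opening: 0.0185
```

```bash
python3 -m jog '5 0 0 0;11 0 0 0;17 0 0 0;23 0 0 0;28 0 0 0;32 0 0 0;34 0 0 0;35 0 0 0'; python3 -m jog '0.3 0 0 0;0.6 0 0 0;0.9 0 0 0;1.2 0 0 0;1.5 0 0 0;1.8 0 0 0;1.8 0 0 0;1.8 0 0 0'
```

```text
time: 50.15
ee_pos: [0.4703, 0.0921, 0.0549]
tcp_rot: [125.4, 90.0, 25.5]
wrist_force: [-0.0, 0.2, -2.1]
opening: 0.0188
time: 51.15
ee_pos: [0.4702, 0.0921, 0.0531]
tcp_rot: [-93.2, 90.0, 166.8]
wrist_force: [0.5, -0.6, -1.6]
opening: 0.0183
```

```bash
python3 -m jog '0.2 0 0 0;0.4 0 0 0;0.6 0 0 0;0.8 0 0 0;1 0 0 0;1.2 0 0 0;1.2 0 0 0;1.2 0 0 0'; python3 -m jog '0 0 0 0;0 0 0 0;0 0 0 0;0 0 0 0;0 0 0 0;0 0 0 0;0 0 0 0;0 0 0 0' 0.5; python3 -m jog '-5 0 0 0;-12 0 0 0;-25 0 0 0;-45 0 0 0;-70 0 0 0;-100 0 0 0;-130 0 0 0;-150 0 0 0'; python3 -m jog '-20 0 0 0;-40 0 20 0;-40 0 60 0;-40 0 110 0;-40 0 160 0;-40 0 200 0;-40 0 200 0;-40 0 200 0'
python3 - <<'E'
from h import *
o=status.get_obs(); print(o["ee_pos"],o["wrist_force"])
s=camera("side"); t=camera("top"); m=np.zeros((600,800,3),np.uint8)
S=s["color"][:,:,::-1];T=t["color"][:,:,::-1]; cv2.imwrite("pics/s13.png",S); cv2.imwrite("pics/t13.png",T)
m[:400,:400]=crop(S,320,230,80,80,5)[:400]; m[:360,430:790]=crop(S,355,160,60,60,6); m[410:600,:360]=crop(T,200,262,100,48,3.6)[:190,:360]; m[370:600,430:790]=crop(T,375,225,60,60,6)[:230]
cv2.imwrite("pics/m13.png",m)
E
```

```text
time: 52.15
ee_pos: [0.4703, 0.0921, 0.0522]
tcp_rot: [108.9, 90.0, 8.9]
wrist_force: [-2.8, -0.8, 5.8]
opening: 0.0187
time: 53.15
ee_pos: [0.4702, 0.0921, 0.0519]
tcp_rot: [108.7, 90.0, 8.7]
wrist_force: [-0.7, 0.8, 0.0]
opening: 0.0423
time: 54.15
ee_pos: [0.4705, 0.0921, 0.2043]
tcp_rot: [111.2, 89.9, 11.2]
wrist_force: [-0.1, 0.6, 0.1]
opening: 0.0428
time: 55.15
ee_pos: [0.4356, -0.1047, 0.2425]
tcp_rot: [109.9, 90.0, 9.9]
wrist_force: [0.1, -0.7, -0.3]
opening: 0.0428
[ 0.4356054  -0.1046744   0.24246662] [ 0.14482137 -0.73259739 -0.29308394]Traceback (most recent call last):
  File "<stdin>", line 5, in <module>
ValueError: could not broadcast input array from shape (173,360,3) into shape (190,360,3)
```

```bash
python3 - <<'E'
from h import *
m=np.zeros((600,800,3),np.uint8); S=cv2.imread("pics/s13.png");T=cv2.imread("pics/t13.png")
m[:400,:400]=crop(S,320,230,80,80,5); m[:360,430:790]=crop(S,355,160,60,60,6); m[410:583,:360]=crop(T,200,262,100,48,3.6)[:173,:360]; m[370:600,430:790]=crop(T,375,225,60,60,6)[:230]
cv2.imwrite("pics/m13.png",m)
E
```

```text
(no output)
```

View pics/m13.png

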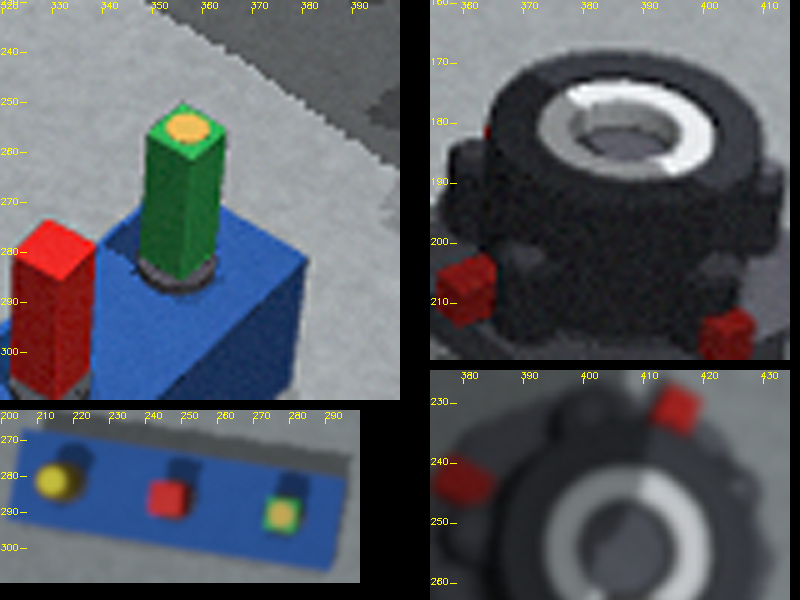

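The drift hangs upright with its collar on the block (dot at (357,255), as at the start). The cup is even and below the hub face, the bystander tools look unmoved, and the arm is clear.

```bash
python3 -c "
from workcell import bot
print(bot.job_done())"
```

```text
the job is handed in; nothing more can be done
None
```

I seated the cup with the drift, hung the drift back in its hole, and handed the job in at about 55 s of the 72 s allowed. `job_done` gives no verdict, so what follows is from my own readings.

**What I did:** I took the drift out and pushed the cup down in five rounds of side-to-side nudges on its rim, then bedded it with a firm push of about 26 N.

**Last checks:**
- **Cup:** under the last presses all four sides stopped within 0.1–0.2 mm of each other. In the pictures the rim went down about 5 mm and lies evenly below the hub's face.
- **Drift:** in the final picture it hangs upright with its collar on the block, as at the start. The other two tools in the block look unmoved; I did not recheck the rest of the table.
- **Force:** the highest wrist reading was about 28–29 N in total, below the 35 N limit. Forces are only reported at the end of each move, so peaks in between were not seen.

**What disagreed:**
- **Finger height:** the real fingertips sat about 40 mm higher than the reported TCP implied, so I set the grip height from the camera and contact checks instead.
- **Home height:** the stopping height was about 0.7 mm lower than I estimated. I put that down to the drift slipping slightly in the grip or to calibration error.
- **One odd nudge:** one push on the far side read high at 25 N, and the tip may have caught the edge of the bore. I redid that side 3 mm further in and it then agreed with the others.

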